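# Fit a keyed arbor into the pulley of a sharpening machine

## Robot

A 6-joint arm with a two-finger parallel gripper is mounted at the origin on a cart in front of the work surface, level with it; the furniture and walls round the work are solid. World frame = base frame: x ahead of the robot, y to its left, z up, the work surface at z = 0. Lengths are in m, angles in degrees, forces in N, time in s.
With the tool pointing down it reaches from about 0.4 to 0.825 m from the base axis. Payload 7 kg.
Tool frame: the origin (TCP) lies on the centre line of the jaws, within the pads' length; the fingertips stand 8 mm ahead of it and the grasp point (between the pads) lies 11 mm behind it; z points along the fingers, y is the line along which they close (so a half turn about z gives the same grasp; the last joint's range is limited). The gripper opens to 88 mm and grips with 3 to 60 N. Pads are 19 mm wide; open, the fingers measure 130 mm over their backs; the gripper's body (78 mm by 193 mm) begins 47 mm behind the grasp point.
Start: joints at [84.574, 20.546, 0.682, 0, -70.136, -16.507], TCP at [0.252, 0.626, 0.235] pointing down, gripper open.
Joint ranges: [-176.03, 176.03], [-82.01, 121.73], [-58.28, 71.71], [-173.87, 95.51], [-174.79, -0.11], [-173.66, 173.66]. Speed limits (degrees/s): [136.94, 136.94, 172.46, 180, 180, 180].

## Interface

Orientations are given as [roll, pitch, yaw] about the fixed x, y, z axes, in that order (R = Rz(yaw) Ry(pitch) Rx(roll)).
In Python, from plant import ctrl, vision gives the robot as it stands. The module is installed in compiled form; this text tells all that it offers.
- The arm moves only by the tool move_arm, never from a script. Its argument "moves" is one flat list of numbers, 7 for each row, row after row: the finger opening in cm, from 0 to 8.76, then the shift along the tool's x, y, z in cm, then the turn, a rotation vector about the tool's x, y, z in rad. A call has 1 to 8 rows; each row shifts and turns the commanded pose from where the row before left it, along the tool's axes as they then stand; what a row does not reach is not made up. A row lasts 1/10 s, in which the tool goes at most 50 mm and 8.59 degrees, less where a joint would pass 70% of its speed; a pose out of reach is approached as far as the arm can. A call with a gripper value outside its range is refused whole. The fingers move at their own pace and stop on an object; the grip force is fixed at half the most. Time passes only in rows, so rows that do not move let the fingers close. It gives the time, the measured TCP pose, the force, the opening and the grip force at its end, in the units of the state.
- ctrl.get_obs(): the state, without advancing time (a new reading comes with each control period).
- vision.snapshot(name): name is "side" or "top" or "wrist"; returns (picture, depth): 384x512x3 uint8, red, green, blue; 384x512 float32, m along the optical axis (not along the pixel's ray), 0 where there is no reading.
- vision.camera_model(name): a dict with "vertical_fov" (degrees; the focal length in pixels is half the picture's height over the tangent of half this angle, whatever the lens; pixels are square), "cx", "cy" (the principal point, pixels), "cam_to_world" (4x4, takes a point from camera to world coordinates). Camera axes: x right, y down, z forward; pixel columns grow to the right and rows downward; lengths in m; the calibration is good to about 2 mm. A picture is of the moment at which its call begins: read the wrist's pose just before it. camera_model takes no time and is no camera call; for the wrist camera it gives the pose at the moment of the call.
- ctrl.close_job(): hands the job in; it is judged then, once.
The state is a dict: "clock": time; "joint_pos": joint angles; "qvel": joint speeds; "tau": joint torques, N m; "tool_pos": TCP position; "orientation": TCP orientation; "force": force on the tool from outside, world axes, zero at the start; "moment": the same for the moment, N m; "opening": finger opening in m; "gripper_force": force on a finger pad.
Only numpy, scipy, OpenCV 4.12 (cv2) and the standard library are available. Lean on these libraries where they do the work, as an engineer would, in place of code of your own. Each camera call takes 0.05 s, during which the arm holds its last target. There are 200 camera calls.

## Task

Take the keyed arbor out of the wooden block by its flat head, dip its tapered tip about halfway down into the tin oil cup and lift it out again, then put it into the bore of the pulley, turn it until its key slips into the keyway, and push it down against the spring in the bore until its collar sits fully home, flush on the hub. Finish while still holding the arbor and pressing it home: do not let go, because the spring would lift it again. Leave the cup standing where it is and do not disturb the tape measure, polish tin and masking tape.

Things in the scene. Friction and masses are not known exactly. Their poses are not given: they have to be found in the camera images.
- arbor: Steel arbor, 103 mm long, 0.3 kg, standing loose and upright in the wooden block, collar on the block's top. Origin: centre of its lower tip, z up its axis. Shaft 24 mm in diameter to z = 50 mm, lowest 8 mm tapering to 16 mm. Key on the +x side only: 8 mm wide, reaching 17 mm from the axis, z = 14 to 44 mm. Flat head to hold it by: 36 mm wide in x, 20 mm thick in y, z = 58 to 103 mm.
- arbor_collar (a point): Centre of the underside of the arbor's collar, 50 mm above the tip; axes as the arbor's. The collar is 54 mm in diameter and 8 mm thick, with a small lug on its rim on the +x side, right above the key (8 mm wide, reaching 31 mm from the axis, its top 62 mm above the arbor's tip).
- block: Wooden block fixed to the bench, 90 x 90 x 55 mm high, with a through hole 41 mm in diameter in the middle, in which the arbor stands with its tip 5 mm over the bench. Origin at the centre of its underside.
- hub: Pulley with its hub on a 130 x 130 x 10 mm steel plate, all fixed, not turning. Pulley 116 mm in diameter, up to 42 mm above the bench; hub 62 mm in diameter, its flat top 66 mm up. Origin on the axis at the bench, z up. Upright bore 27 mm in diameter; keyway: open slot along the whole bore on its +x side only, 10 mm wide, reaching 19.5 mm from the axis.
- hub_mouth (a point): Centre of the bore at the hub's flat top, 66 mm above the bench; axes as the hub's. The key goes in when the arbor's +x points along this +x within about 5 degrees (some 10 at most); otherwise it lands on the flat top with the arbor's tip 14 mm in the bore. Fully home, the arbor's tip is 50 mm below this point.
- ejector (a joint): Travel in m of the brass spring plunger in the bottom of the bore, 0 when up and free, growing as it is pushed down. The arbor's tip meets it 40 mm below the hub's top (3 N at first, 0.6 N per mm more); it reads 0.010 (9 N) with the arbor's collar flush on the hub.
- cup: Small white tin cup, the oil cup, open at the top, 65 mm in diameter outside at the rim and 56 mm high, about 55 mm wide inside at the rim, narrowing to about 48 mm at its floor 4 mm up; loose, 0.15 kg, upright on the bench. Origin at the centre of its underside.
- tape_measure: Yellow tape measure, 47 x 79 x 64 mm high, a bystander. Origin at the centre of its underside.
- polish_tin: Round tin of polish with a white lid, 66 mm across, 28 mm high, a bystander. Origin at the centre of its underside.
- masking_tape: Roll of masking tape lying flat, 54 mm across, 25 mm high, a bystander. Origin at the centre of its underside.
Things that resemble listed ones, but are neither listed nor needed, are in the scene too. Of the things like the arbor, leave any that is blue, pink or purple; of the rest the larger one is meant.

How it is judged (in metres and radians):
On the way, in this order (a step that is already met when the one before it is completed fails the run):
1. the held arbor's tip is dipped into the cup, at least 12 mm below its rim (z of arbor in the frame of cup below 0.044 m and horizontal distance between arbor and cup below 0.022 m and contact force between the fingers and arbor above 2 N), for 0.1 s.
2. the tip is lifted out of the cup, clear of its rim (z of arbor in the frame of cup above 0.058 m and contact force between the fingers and arbor above 2 N), for 0.05 s.
3. the key has slipped into the keyway: the tip is at least 22 mm down the bore (z of arbor in the frame of hub below 0.044 m and horizontal distance between arbor and hub below 0.005 m and angle between the x axis of arbor and the x axis of hub, either way round below 0.3 rad and contact force between the fingers and arbor above 2 N), for 0.05 s.
At the end, for the whole second after the job is handed in: The arbor is in the hub with its key in the keyway, upright within 0.06 rad, its collar within 2.5 mm of the hub's top, the spring plunger pressed at least 7 mm, at rest, and the fingers still hold it; the cup stands upright (z of arbor_collar in the frame of hub below 0.0685 m and horizontal distance between arbor and hub below 0.005 m and angle between arbor's own z axis and vertical below 0.06 rad and angle between the x axis of arbor and the x axis of hub, either way round below 0.3 rad and value of joint ejector above 0.007 m and contact force between the fingers and arbor above 2 N and linear speed of arbor below 0.02 m/s and angle between cup's own z axis and vertical below 0.1 rad); the arm keeps its last pose, push and grip.
It fails at once if the cup is tipped over or pushed away (angle between cup's own z axis and vertical above 0.35 rad or distance of cup from where it was at the start of the episode above 0.03 m).
It fails at once if the tape measure is disturbed (distance of tape_measure from where it was at the start of the episode above 0.03 m).
It fails at once if the polish tin is disturbed (distance of polish_tin from where it was at the start of the episode above 0.03 m).
It fails at once if the roll of masking tape is disturbed (distance of masking_tape from where it was at the start of the episode above 0.03 m).
It also fails if it takes over 51 s, if anything falls off the work surface, if the arm or the gripper's body presses on something with over 40 N, if the wrist force passes 120 N, or if a joint passes its speed limit or range.

## Working session

There is one attempt and no reset: what is moved stays moved. The work goes in short steps, Python scripts to look and compute and a tool call to move; the robot and the scene stay as the last step left them, time stands still between calls to the robot, and variables do not carry over. Pictures are saved under pics/ and viewed, at most 10 in all, crops included, and the job is handed in when it is done.

Besides the shell and the picture viewer there is one more tool, called after "Emit:" by a JSON object that holds its "api" and its "payload". move_arm: Moves the arm, as the interface text tells. Its arguments: {"type":"object","properties":{"moves":{"type":"array"}},"required":["moves"]}

```bash
mkdir -p pics; cat > h.py <<'E'
import numpy as np, cv2
from plant import ctrl, vision
def snap(n):
    m=vision.camera_model(n); p,d=vision.snapshot(n); np.savez(f'{n}.npz',p=p,d=d,T=m['cam_to_world'],f=192/np.tan(np.radians(m['vertical_fov']/2)),c=[m['cx'],m['cy']])
    return load(n)
def load(n):
    z=np.load(f'{n}.npz'); return dict(z)
def cloud(s):
    v,u=np.mgrid[:384,:512]; d=s['d']; P=np.stack([(u-s['c'][0])/s['f']*d,(v-s['c'][1])/s['f']*d,d],-1)
    return P@s['T'][:3,:3].T+s['T'][:3,3]
def ray(s,u,v,z):
    r=s['T'][:3,:3]@np.array([(u-s['c'][0])/s['f'],(v-s['c'][1])/s['f'],1]); o=s['T'][:3,3]
    return o+r*(z-o[2])/r[2]
def save(s,name,box=None,k=1):
    p=s['p'][:,:,::-1]
    if box: p=p[box[1]:box[3],box[0]:box[2]]
    cv2.imwrite(f'pics/{name}.png',cv2.resize(p,None,fx=k,fy=k,interpolation=cv2.INTER_CUBIC))
E
python3 - <<'E'
from h import *
a=snap('top');b=snap('side')
print(a['T'],a['f'],a['c'],b['T'],vision.camera_model('top'))
im=np.vstack([a['p'],b['p']])[:,:,::-1]
save(a,'top1',k=1.5);save(b,'side1',k=1.5)
print(ctrl.get_obs())
E
```

```text
[[-2.21158041e-02 -9.92267921e-01  1.22128066e-01  4.09053062e-01]
 [-9.99755319e-01  2.18965621e-02 -3.13717113e-03  4.07916334e-02]
 [ 4.38729490e-04 -1.22167565e-01 -9.92509392e-01  1.10746037e+00]
 [ 0.00000000e+00  0.00000000e+00  0.00000000e+00  1.00000000e+00]] 447.78366706781327 [250.6476548  189.24768299] [[ 0.87449792 -0.1933882   0.44480827  0.17123886]
 [-0.48480383 -0.37647025  0.78945259 -0.59572018]
 [ 0.01478626 -0.9060194  -0.42297779  0.44233549]
 [ 0.          0.          0.          1.        ]] {'vertical_fov': 46.41722416713582, 'cx': 250.6476548039855, 'cy': 189.24768299031481, 'cam_to_world': array([[-2.21158041e-02, -9.92267921e-01,  1.22128066e-01,
         4.09053062e-01],
       [-9.99755319e-01,  2.18965621e-02, -3.13717113e-03,
         4.07916334e-02],
       [ 4.38729490e-04, -1.22167565e-01, -9.92509392e-01,
         1.10746037e+00],
       [ 0.00000000e+00,  0.00000000e+00,  0.00000000e+00,
         1.00000000e+00]])}
{'clock': 0.1, 'joint_pos': array([ 8.45743954e+01,  2.05848250e+01,  6.39276133e-01, -1.65939063e-02,
       -7.01361192e+01, -1.65059146e+01]), 'qvel': array([ 0.05263663, -0.1051914 ,  0.13229381,  0.03660555, -0.00952148,
       -0.02876562]), 'tau': array([-7.89879505e-04, -5.84162092e+01,  2.93751007e+01,  7.01555461e+00,
        1.01270154e-02, -5.08091250e-05]), 'tool_pos': array([0.25199399, 0.62574098, 0.23375018]), 'orientation': array([ 1.79917265e+02, -8.24752067e-03, -2.19371627e+01]), 'force': array([-0.20333231, -0.50043708,  0.34519743]), 'moment': array([ 0.03722444,  0.03304065, -0.02658179]), 'gripper_force': 0.0, 'opening': 0.08766587367628716}
```

View pics/top1.png

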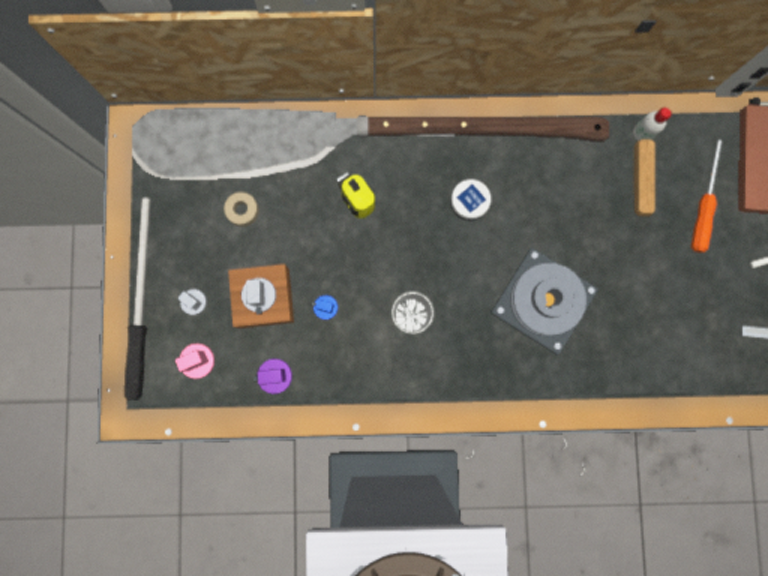

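View pics/side1.png

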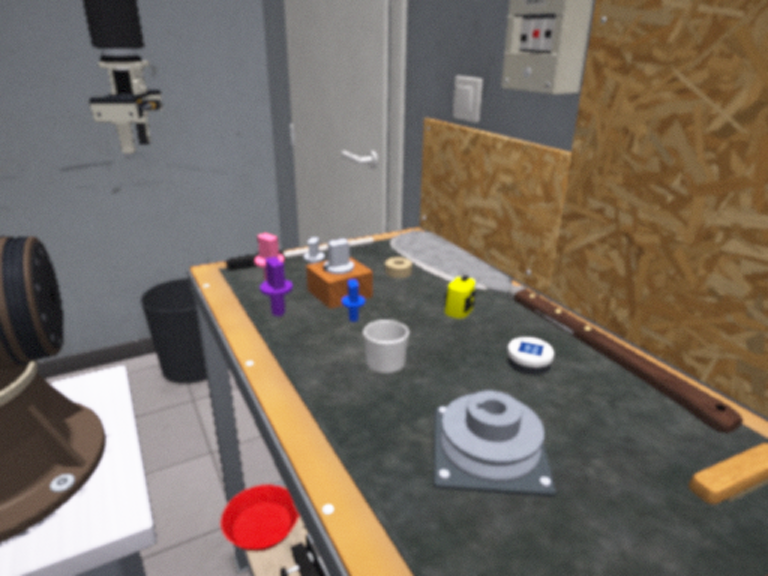

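The top view shows the block with the grey arbor at about (173,196) in original pixels, the cup at (275,209), and the hub at (363,199). The side view agrees. I'll measure next.

```bash
python3 - <<'E'
from h import *
a=load('top');P=cloud(a)
p=a['p'][:,:,::-1]
c1=cv2.resize(p[165:230,115:250],None,fx=5.8,fy=4.6*5.8/4.6,interpolation=cv2.INTER_CUBIC)[:,:780]
c2=cv2.resize(p[160:240,320:400],None,fx=5,fy=5,interpolation=cv2.INTER_CUBIC)
c=np.zeros((600,783,3),np.uint8);c1=cv2.resize(p[172:222,125:225],None,fx=7,fy=7,interpolation=cv2.INTER_CUBIC)[:, :383*2]
c=np.zeros((600,700,3),np.uint8);c[:350]=c1
c2=cv2.resize(p[178:218,320:400],None,fx=6,fy=6,interpolation=cv2.INTER_CUBIC);c[355:595,:480]=c2
cv2.imwrite('pics/crop1.png',c)
def fit(mask,nm):
    q=P[mask];
    if len(q)>3:
        (x,y),r=cv2.minEnclosingCircle(q[:,:2].astype(np.float32)); R=cv2.minAreaRect(q[:,:2].astype(np.float32))
        print(nm,len(q),q.mean(0).round(4),'circ',round(x,4),round(y,4),round(r,4),'rect',R)
v,u=np.mgrid[:384,:512]
def near(cu,cv,r): return (abs(u-cu)<r)&(abs(v-cv)<r)
Z=P[...,2]
fit(near(173,196,26)&(Z>.045),'block+')
fit(near(173,196,22)&(Z>.095),'head')
fit(near(173,196,22)&(Z>.058)&(Z<.072),'collar')
fit(near(275,209,22)&(Z>.048),'cup rim')
fit(near(363,199,28)&(Z>.06),'hubtop')
fit(near(363,199,45)&(Z>.035)&(Z<.05),'pulley')
for n,cu,cv,t in [('tape',238,130,.03),('polish',314,132,.015),('mask',160,139,.012),('blue',217,205,.03),('purple',183,251,.03),('white',128,200,.03),('pink',130,241,.03)]: fit(near(cu,cv,20)&(Z>t),n); print(Z[near(cu,cv,20)].max())
E
```

```text
block+ 1481 [0.5232 0.2203 0.0676] circ 0.4876 0.1561 0.1396 rect ((0.5032861828804016, 0.15129908919334412), (0.26676300168037415, 0.11491132527589798), 72.84928894042969)
head 163 [0.5203 0.2155 0.1443] circ 0.4753 0.1367 0.1166 rect ((0.46521952748298645, 0.1444244533777237), (0.23276250064373016, 0.037408363074064255), 52.413177490234375)
collar 326 [0.5228 0.2176 0.062 ] circ 0.5248 0.2193 0.0593 rect ((0.524143636226654, 0.2222331464290619), (0.08818145841360092, 0.08946111053228378), 4.958249092102051)
cup rim 122 [ 0.4915 -0.017   0.1066] circ 0.4651 0.0045 0.0669 rect ((0.4727843999862671, 0.008261166512966156), (0.0638667643070221, 0.12806518375873566), 36.453163146972656)
hubtop 450 [ 0.5089 -0.232   0.0871] circ 0.4642 -0.1132 0.1637 rect ((0.4529252052307129, -0.11884915828704834), (0.06091596558690071, 0.32546737790107727), 25.96763038635254)
pulley 1276 [ 0.5094 -0.2356  0.0425] circ 0.5108 -0.2384 0.0582 rect ((0.5108912587165833, -0.23791316151618958), (0.11423113197088242, 0.11474248766899109), 42.538597106933594)
tape 435 [0.6796 0.064  0.0699] circ 0.5626 0.0513 0
[... 572 characters left out ...]
3 rect ((0.4603840410709381, 0.09135174751281738), (0.14097988605499268, 0.03695002198219299), 32.62212371826172)
1.1074603715007159
purple 447 [0.3986 0.1932 0.0994] circ 0.4024 0.1355 0.0951 rect ((0.4129408597946167, 0.1380457580089569), (0.05293307825922966, 0.18732859194278717), 13.489380836486816)
1.1074603715007159
white 246 [0.5144 0.3202 0.0818] circ 0.4627 0.1954 0.1637 rect ((0.4582903981208801, 0.19733741879463196), (0.32586145401000977, 0.03921622410416603), 65.6780776977539)
1.1074603715007159
pink 453 [0.4235 0.3124 0.0889] circ 0.4117 0.1948 0.1541 rect ((0.42936819791793823, 0.19553261995315552), (0.05319235101342201, 0.3075719177722931), 2.33256459236145)
1.1074603715007159
```

View pics/crop1.png

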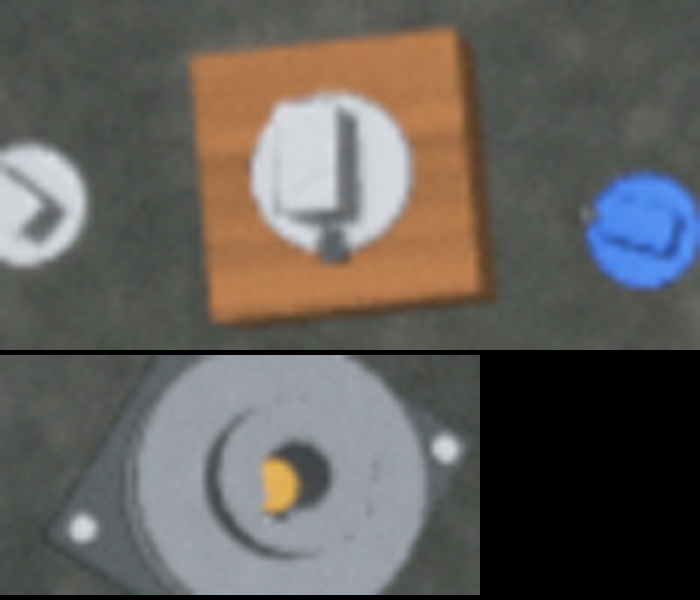

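Top crop: the arbor's lug is at crop (333,245) with the collar centre at (331,170), so arbor +x points toward world −x. The hub bore shows near crop (296,478), but its keyway is unclear. I'll refine the numbers and check the side view.

```bash
python3 - <<'E'
from h import *
a=load('top');P=cloud(a);P[a['d']<.1]=-1
Z=P[...,2];v,u=np.mgrid[:384,:512]
def near(cu,cv,r): return (abs(u-cu)<r)&(abs(v-cv)<r)
def fit(mask,nm):
    q=P[mask][:,:2].astype(np.float32);(x,y),r=cv2.minEnclosingCircle(q)
    print(nm,len(q),P[mask].mean(0).round(4),'circ',round(x,4),round(y,4),round(r,4),'rect',np.round(np.r_[cv2.minAreaRect(q)[0],cv2.minAreaRect(q)[1],cv2.minAreaRect(q)[2]],4),'zmax',P[mask][:,2].max().round(3))
fit(near(173,196,26)&(Z>.045),'block+')
fit(near(173,196,22)&(Z>.095),'head')
fit(near(173,196,22)&(Z>.060)&(Z<.070),'collar')
fit(near(275,209,22)&(Z>.048),'cup rim')
fit(near(363,199,28)&(Z>.06),'hubtop')
for n,cu,cv,t in [('tape',238,130,.03),('polish',314,132,.015),('mask',160,139,.012),('blue',217,205,.03),('purple',183,251,.03),('white',128,200,.03)]: fit(near(cu,cv,20)&(Z>t),n)
# lug by ray: crop px (333,245),(331,170)
for x,y,z in [(333,245,.067),(331,170,.063)]: print(ray(a,125+x/7-.5,172+y/7-.5,z).round(4))
m=vision.camera_model('wrist');o=ctrl.get_obs()
from scipy.spatial.transform import Rotation as R
Rt=R.from_euler('xyz',o['orientation'],degrees=True).as_matrix();T=m['cam_to_world']
print(Rt, (Rt.T@(T[:3,3]-o['tool_pos'])).round(3),(Rt.T@T[:3,:3]).round(3),m['vertical_fov'])
b=load('side');save(b,'side_hub',(280,250,375,335),6)
E
```

```text
block+ 1474 [0.5237 0.2211 0.0626] circ 0.5258 0.2231 0.0631 rect [0.5252 0.2229 0.0906 0.0908 5.0071] zmax 0.114
head 157 [0.5246 0.2222 0.1075] circ 0.5251 0.2224 0.0194 rect [0.5248 0.2228 0.0352 0.0203 1.2427] zmax 0.114
collar 220 [0.5207 0.2179 0.0634] circ 0.5248 0.2193 0.0593 rect [5.24900e-01 2.20000e-01 9.49000e-02 7.26000e-02 8.52534e+01] zmax 0.07
cup rim 116 [ 0.4958 -0.02    0.0548] circ 0.4923 -0.0179 0.0324 rect [ 4.9280e-01 -1.7700e-02  6.3800e-02  6.1800e-02  8.7775e+01] zmax 0.061
hubtop 441 [ 0.5109 -0.2376  0.0662] circ 0.5103 -0.2379 0.0317 rect [ 5.11000e-01 -2.37700e-01  6.04000e-02  6.04000e-02  7.79967e+01] zmax 0.072
tape 429 [0.6834 0.0643 0.0554] circ 0.6865 0.0638 0.0301 rect [ 0.6857  0.0642  0.0581  0.0469 36.6355] zmax 0.068
polish 550 [ 0.679  -0.1205  0.0283] circ 0.6798 -0.1211 0.0331 rect [ 6.80200e-01 -1.21100e-01  6.27000e-02  6.44000e-02  8.79825e+01] zmax 0.035
mask 339 [0.672  0.2582 0.0243] circ 0.6728 0.2589 0.0277 rect [ 0.673   0.2587  0.0528  0.0528 28.3432] zmax 0.03
blue 203 [0.5038 0.119  0.053 ] circ 0.5049 0.1209 0.0201 rect [5.04300e-01 1.19200e-01 3.63000e-02 3.72000e-02 3.73582e+01] zmax 0.077
purple 436 [0.3983 0.197  0.074 ] circ 0.3984 0.2016 0.0289 rect [ 0.3984  0.1989  0.053   0.0522 42.8092] zmax 0.107
white 240 [0.5171 0.3272 0.0562] circ 0.5179 0.33 0.0206 rect [5.17500e-01 3.28500e-01 3.73000e-02 3.91000e-02 6.31892e+01] zmax 0.082
[0.5006 0.2214 0.067 ]
[0.5262 0.2228 0.063 ]
[[ 9.27594125e-01 -3.73589313e-01 -4.05938952e-04]
 [-3.73589506e-01 -9.27593090e-01 -1.39322121e-03]
 [ 1.43946390e-04  1.44399834e-03 -9.99998947e-01]] [ 0.073  0.001 -0.151] [[-0.    -0.963 -0.27 ]
 [ 1.    -0.001  0.001]
 [-0.001 -0.27   0.963]] 70.89513217313777
```

View pics/side_hub.png

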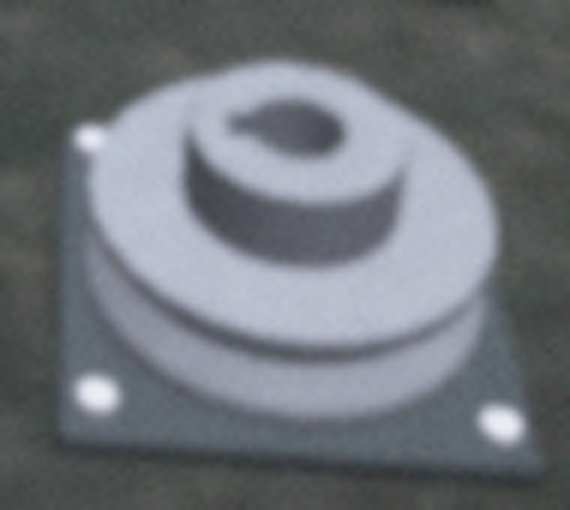

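```bash
cat >> h.py <<'E'
def go(x,y,z,yaw=None):
    o=ctrl.get_obs();t=o['tool_pos'];w=o['orientation'][2]
    yaw=w if yaw is None else yaw
    d=np.array([x,y,z])-t;c,s=np.cos(np.radians(yaw)),np.sin(np.radians(yaw))
    print('turn z rad',round(np.radians(w-yaw),4),'then cm',np.round(100*np.array([c*d[0]+s*d[1],s*d[0]-c*d[1],-d[2]]),2),'ori',o['orientation'].round(2),'tcp',t.round(4))
E
python3 - <<'E'
from h import *
b=load('side')
pc=ray(b,280+298/6-.5,250+128/6-.5,.066);k=ray(b,280+235/6-.5,250+124/6-.5,.066)
print(pc,k,np.degrees(np.arctan2(*(k-pc)[1::-1])))
go(.525,.2225,.234,1.5)
E
```

```text
[ 0.51218009 -0.23736654  0.066     ] [ 0.49750089 -0.22757322  0.066     ] 146.2905109106691
turn z rad -0.4091 then cm [ 2.624e+01  4.102e+01 -2.000e-02] ori [ 1.7992e+02 -1.0000e-02 -2.1940e+01] tcp [0.252  0.6257 0.2338]
```

Emit:
{"api": "move_arm", "payload": {"moves": [8.76, 0, 0, 0, 0, 0, -0.136, 8.76, 0, 0, 0, 0, 0, -0.136, 8.76, 0, 0, 0, 0, 0, -0.136, 8.76, 2.62, 4.1, 0, 0, 0, 0, 8.76, 2.62, 4.1, 0, 0, 0, 0, 8.76, 2.62, 4.1, 0, 0, 0, 0, 8.76, 2.62, 4.1, 0, 0, 0, 0, 8.76, 2.62, 4.1, 0, 0, 0, 0]}}

```text
clock: 0.9
tool_pos: [0.3888, 0.4226, 0.2343]
orientation: [180.0, 0.0, 1.5]
force: [0.7, 0.4, 0.6]
opening: 0.0878
gripper_force: 0.0
```

Emit:
{"api": "move_arm", "payload": {"moves": [8.76, 2.62, 4.1, 0, 0, 0, 0, 8.76, 2.62, 4.1, 0, 0, 0, 0, 8.76, 2.62, 4.1, 0, 0, 0, 0, 8.76, 2.62, 4.1, 0, 0, 0, 0, 8.76, 2.62, 4.1, 0, 0, 0, 0, 8.76, 0, 0, 0, 0, 0, 0, 8.76, 0, 0, 0, 0, 0, 0]}}

```text
clock: 1.6
tool_pos: [0.5247, 0.2215, 0.2341]
orientation: [180.0, 0.0, 1.3]
force: [-0.2, 0.9, 0.4]
opening: 0.0878
gripper_force: 0.0
```

```bash
python3 - <<'E'
from h import *
go(.525,.2225,.155,1.5)
w=snap('wrist');save(w,'wrist1',k=1.5)
P=cloud(w);P[w['d']<.03]=-1;Z=P[...,2]
near=(abs(P[...,0]-.525)<.06)&(abs(P[...,1]-.2225)<.06)
for lo,hi in [(.1,.115),(.060,.066)]:
    q=P[near&(Z>lo)&(Z<hi)][:,:2].astype(np.float32);print(len(q),cv2.minAreaRect(q),cv2.minEnclosingCircle(q))
E
```

```text
turn z rad -0.0039 then cm [ 0.03 -0.1   7.91] ori [1.7998e+02 4.0000e-02 1.2800e+00] tcp [0.5247 0.2215 0.2341]
616 ((0.5249468088150024, 0.2224179208278656), (0.03559468686580658, 0.01960606686770916), 3.3800454139709473) ((0.5249536633491516, 0.22286707162857056), 0.0197130236774683)
846 ((0.5262425541877747, 0.22228369116783142), (0.05300329998135567, 0.04920125752687454), 88.46145629882812) ((0.5243983864784241, 0.2222513109445572), 0.02685980498790741)
```

View pics/wrist1.png

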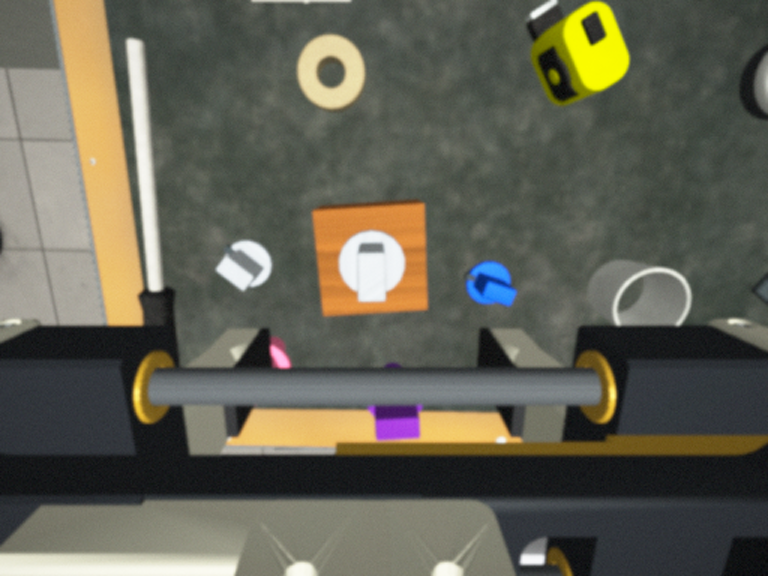

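The wrist view shows the head under the gripper at about (371,270). Its centre is (0.525, 0.2226) and its yaw about 3°. I'll descend and grip.

Emit:
{"api": "move_arm", "payload": {"moves": [8.76, 0.03, -0.11, 4, 0, 0, -0.03, 8.76, 0, 0, 4, 0, 0, 0, 8.76, 0, 0, 4, 0, 0, 0, 8.76, 0, 0, 2.5, 0, 0, 0, 8.76, 0, 0, 1, 0, 0, 0, 8.76, 0, 0, 0, 0, 0, 0, 1, 0, 0, 0, 0, 0, 0, 1, 0, 0, 0, 0, 0, 0]}}

```text
clock: 2.45
tool_pos: [0.5254, 0.225, 0.0813]
orientation: [-179.9, -0.1, 3.2]
force: [0.3, -0.2, -0.4]
opening: 0.077
gripper_force: 0.0
```

Emit:
{"api": "move_arm", "payload": {"moves": [1, 0, 0, 0, 0, 0, 0, 1, 0, 0, 0, 0, 0, 0, 1, 0, 0, 0, 0, 0, 0, 1, 0, 0, 0, 0, 0, 0, 1, 0, 0, 0, 0, 0, 0]}}

```text
clock: 2.95
tool_pos: [0.5247, 0.2239, 0.0796]
orientation: [-180.0, -0.0, 3.2]
force: [-0.0, 0.7, 0.4]
opening: 0.0372
gripper_force: 0.0
```

Emit:
{"api": "move_arm", "payload": {"moves": [1, 0, 0, 0, 0, 0, 0, 1, 0, 0, 0, 0, 0, 0, 1, 0, 0, 0, 0, 0, 0, 1, 0, 0, 0, 0, 0, 0, 1, 0, 0, 0, 0, 0, 0, 1, 0, 0, 0, 0, 0, 0]}}

```text
clock: 3.55
tool_pos: [0.5246, 0.2239, 0.0795]
orientation: [180.0, 0.0, 3.2]
force: [0.9, 0.2, -0.1]
opening: 0.0198
gripper_force: 29.9
```

Emit:
{"api": "move_arm", "payload": {"moves": [1, 0, 0, -2, 0, 0, 0, 1, 0, 0, -3.5, 0, 0, 0, 1, 0, 0, -4, 0, 0, 0, 1, 0, 0, -2.5, 0, 0, 0, 1, -0.4, 2.0, 0, 0, 0, 0, 1, -0.7, 4, 0, 0, 0, 0, 1, -0.7, 4, 0, 0, 0, 0, 1, -0.7, 4, 0, 0, 0, 0]}}

```text
clock: 4.35
tool_pos: [0.5058, 0.0809, 0.1983]
orientation: [180.0, 0.1, 3.2]
force: [1.0, -0.8, -3.4]
opening: 0.0195
gripper_force: 29.9
```

Emit:
{"api": "move_arm", "payload": {"moves": [1, -0.8, 4, 0, 0, 0, 0, 1, -0.8, 4, 0, 0, 0, 0, 1, -0.44, 1.95, 0, 0, 0, 0, 1, 0, 0, 0, 0, 0, 0, 1, 0, 0, 0, 0, 0, 0, 1, 0, 0, 0, 0, 0, 0, 1, 0, 0, 0, 0, 0, 0]}}

```text
clock: 5.05
tool_pos: [0.4925, -0.0171, 0.1992]
orientation: [-180.0, 0.0, 3.2]
force: [-0.3, -0.1, -2.9]
opening: 0.0198
gripper_force: 29.9
```

```bash
python3 - <<'E'
from h import *
go(.4926,-.0178,.1025)
s=snap('side');save(s,'side2',(150,90,350,290),3)
E
```

```text
turn z rad 0.0 then cm [0.01 0.07 9.67] ori [-1.80e+02  3.00e-02  3.21e+00] tcp [ 0.4925 -0.0171  0.1992]
```

View pics/side2.png

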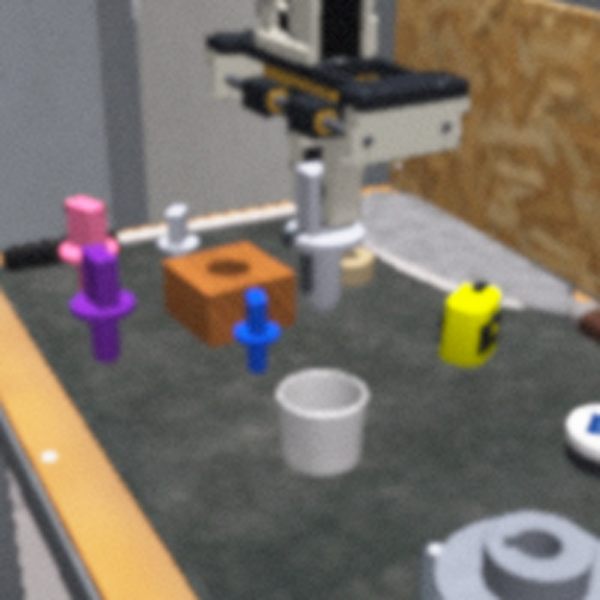

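The side view shows the arbor held upright above the cup, with its tip near (323,305) and the cup at (322,420). Dipping now.

Emit:
{"api": "move_arm", "payload": {"moves": [1, 0, 0.07, 3, 0, 0, 0, 1, 0, 0, 3, 0, 0, 0, 1, 0, 0, 2.4, 0, 0, 0, 1, 0, 0, 1.25, 0, 0, 0, 1, 0, 0, 0, 0, 0, 0, 1, 0, 0, 0, 0, 0, 0, 1, 0, 0, 0, 0, 0, 0, 1, 0, 0, 0, 0, 0, 0]}}

```text
clock: 5.9
tool_pos: [0.4932, -0.018, 0.104]
orientation: [-180.0, -0.1, 3.2]
force: [-0.2, 0.0, -2.7]
opening: 0.0197
gripper_force: 29.9
```

Emit:
{"api": "move_arm", "payload": {"moves": [1, 0, 0, -2, 0, 0, 0, 1, 0, 0, -3, 0, 0, 0, 1, 0, 0, -3, 0, 0, 0, 1, 0, 0, -1.5, 0, 0, 0, 1, 0, 0, 0, 0, 0, 0, 1, 0, 0, 0, 0, 0, 0]}}

```text
clock: 6.5
tool_pos: [0.4923, -0.0183, 0.198]
orientation: [-180.0, -0.0, 3.1]
force: [0.4, 0.3, -4.2]
opening: 0.0199
gripper_force: 29.9
```

Emit:
{"api": "move_arm", "payload": {"moves": [1, 0, 0, 0, 0, 0, 0.123, 1, 0, 0, 0, 0, 0, 0.123, 1, 0, 0, 0, 0, 0, 0.123, 1, 0, 0, 0, 0, 0, 0.123, 1, 0, 0, 0, 0, 0, 0.123, 1, 3.3, 2.4, 0, 0, 0, 0, 1, 3.3, 2.4, 0, 0, 0, 0, 1, 3.3, 2.4, 0, 0, 0, 0]}}

```text
clock: 7.3
tool_pos: [0.538, -0.1329, 0.1965]
orientation: [179.9, 0.1, -32.0]
force: [1.1, 0.3, -2.8]
opening: 0.0194
gripper_force: 29.9
```

Emit:
{"api": "move_arm", "payload": {"moves": [1, 3.3, 2.4, 0, 0, 0, 0, 1, 0, 0, 0, 0, 0, 0, 1, 0, 0, 0, 0, 0, 0, 1, 0, 0, 0, 0, 0, 0]}}

```text
clock: 7.7
tool_pos: [0.5526, -0.1694, 0.1968]
orientation: [179.9, 0.1, -32.1]
force: [-0.1, -0.5, -2.0]
opening: 0.0202
gripper_force: 29.9
```

```bash
python3 - <<'E'
from h import *
o=ctrl.get_obs();w=snap('wrist');save(w,'wrist2',k=1.5);print(o['tool_pos'],o['orientation'])
P=cloud(w);P[w['d']<.03]=-1;Z=P[...,2]
near=np.hypot(P[...,0]-.511,P[...,1]+.238)<.045
q=P[near&(Z>.058)&(Z<.074)];print(len(q),np.median(q[:,2]),cv2.minEnclosingCircle(q[:,:2].astype(np.float32)),cv2.minAreaRect(q[:,:2].astype(np.float32)))
E
```

```text
[ 0.55256213 -0.16940331  0.19681864] [ 1.79949084e+02  1.16856925e-01 -3.20832086e+01]
2102 0.06650813537483655 ((0.5104686617851257, -0.23912355303764343), 0.03096313588321209) ((0.5105541944503784, -0.2394627034664154), (0.06098775193095207, 0.060657162219285965), 12.376629829406738)
```

View pics/wrist2.png

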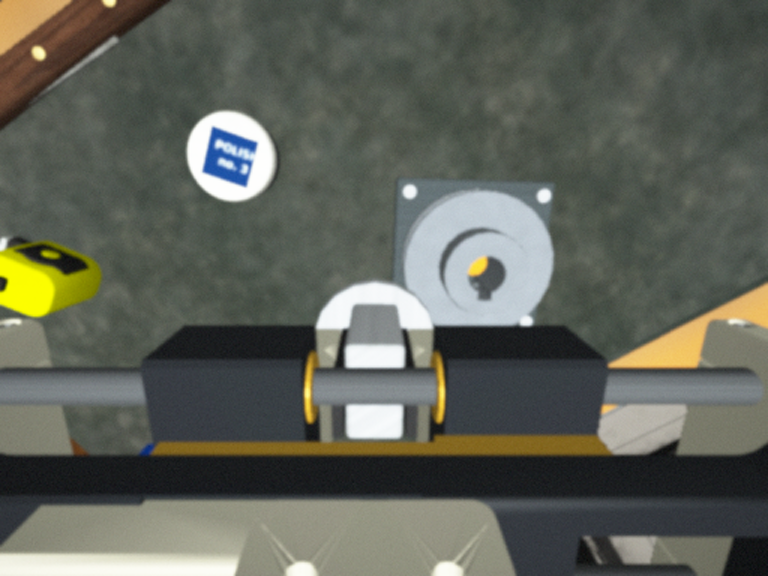

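The wrist view shows the keyway notch at about (485,295), just below the bore centre at (489,274). I'll measure its direction.

```bash
python3 - <<'E'
from h import *
w=load('wrist');g=cv2.cvtColor(w['p'],cv2.COLOR_RGB2GRAY).astype(float)
hsv=cv2.cvtColor(w['p'],cv2.COLOR_RGB2HSV)
c=np.array([.5105,-.2392]);n=321
# rectified hub-top patch, 0.2 mm per pixel
gx=np.linspace(-.032,.032,n);X,Y=np.meshgrid(c[0]+gx,c[1]+gx,indexing='ij')
Ti=np.linalg.inv(w['T']);Q=np.stack([X,Y,np.full_like(X,.066),np.ones_like(X)],-1)@Ti.T
u=(Q[...,0]/Q[...,2]*w['f']+w['c'][0]).astype(np.float32);v=(Q[...,1]/Q[...,2]*w['f']+w['c'][1]).astype(np.float32)
im=cv2.remap(w['p'],u,v,cv2.INTER_CUBIC);gg=cv2.cvtColor(im,cv2.COLOR_RGB2GRAY);sat=cv2.cvtColor(im,cv2.COLOR_RGB2HSV)[...,1]
r=np.hypot(X-c[0],Y-c[1]);top=np.median(gg[(r>.022)&(r<.028)]);print('top',top)
m=(((gg<top-28)|(sat>110))&(r<.026)).astype(np.uint8)
k,l,st,ce=cv2.connectedComponentsWithStats(m);i=1+st[1:,4].argmax();m=(l==i).astype(np.uint8)
cn=max(cv2.findContours(m,cv2.RETR_EXTERNAL,cv2.CHAIN_APPROX_NONE)[0],key=len)[:,0,:]
p=np.c_[X[cn[:,1],cn[:,0]],Y[cn[:,1],cn[:,0]]]
keep=np.ones(len(p),bool)
for _ in range(10):
    A=np.c_[2*p[keep],np.ones(keep.sum())];s=np.linalg.lstsq(A,(p[keep]**2).sum(1),rcond=None)[0];R=np.sqrt(s[2]+s[0]**2+s[1]**2)
    e=np.hypot(*(p-s[:2]).T)-R; keep=abs(e)<.0012
print('bore',s[:2],R,keep.mean(),'max',e.max())
rr=np.hypot(X-s[0],Y-s[1]);K=(m>0)&(rr>.0148)
kx,ky=X[K].mean()-s[0],Y[K].mean()-s[1];print('key',np.degrees(np.arctan2(ky,kx)),K.sum())
vis=cv2.resize(im[:,:,::-1],None,fx=1.8,fy=1.8);cv2.drawContours(vis,[(cn*1.8).astype(int)],-1,(0,0,255),1);cv2.imwrite('pics/rect.png',vis)
E
```

```text
top 202.0
bore [ 0.50974928 -0.23943278] 0.013863660005574083 0.8066666666666666 max 0.005796483628501197
key 144.81564894458694 1332
```

View pics/rect.png

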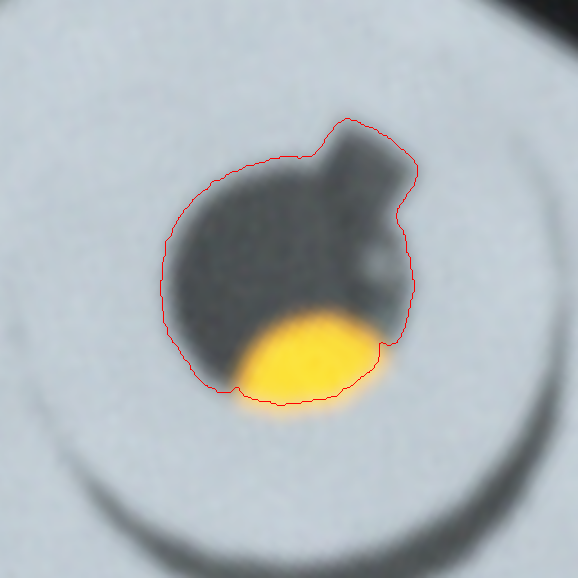

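The contour shows the keyway at (382,145) from the bore centre (288,283), which puts its direction at about 145.3°. Tool yaw should be −34.7°.

```bash
python3 - <<'E'
from h import *
go(.5103,-.2389,.150,-34.7)
w=load('wrist');P=cloud(w);P[w['d']<.03]=-1
# collar arc seen at z ~.180, in tool coords
t=np.array([.55256,-.16940,.19682]);y=np.radians(-32.08);D=P-t
X=np.cos(y)*D[...,0]+np.sin(y)*D[...,1];Y=np.sin(y)*D[...,0]-np.cos(y)*D[...,1]
m=(np.hypot(X,Y)<.035)&(abs(P[...,2]-.180)<.004);q=np.c_[X[m],Y[m]];print(len(q),P[m][:,2].mean())
# outer arc: extremes per column
cols=np.where(m)[1];rows=np.where(m)[0];e=np.array([q[cols==c][rows[cols==c].argmin()] for c in np.unique(cols)])
A=np.c_[2*e,np.ones(len(e))];s=np.linalg.lstsq(A,(e**2).sum(1),rcond=None)[0];print('collar in tool',s[:2],np.sqrt(s[2]+s[0]**2+s[1]**2),e[:,0].max(),q.min(0),q.max(0))
E
```

```text
turn z rad 0.0464 then cm [0.48 8.16 4.73] ori [ 1.7997e+02  7.0000e-02 -3.2040e+01] tcp [ 0.5528 -0.1691  0.1973]
1384 0.18057944283982894
collar in tool [0.0006206  0.00090841] 0.02651069981905902 0.027380631206953915 [ 0.00470448 -0.02466678] [0.02738063 0.02653693]
```

Emit:
{"api": "move_arm", "payload": {"moves": [1, 0, 0, 0, 0, 0, 0.046, 1, 0.2, 3, 0, 0, 0, 0, 1, 0.2, 3, 0, 0, 0, 0, 1, 0.05, 2.1, 1, 0, 0, 0, 1, 0, 0, 2, 0, 0, 0, 1, 0, 0, 1.7, 0, 0, 0, 1, 0, 0, 0, 0, 0, 0, 1, 0, 0, 0, 0, 0, 0]}}

```text
clock: 8.55
tool_pos: [0.5112, -0.2383, 0.1515]
orientation: [180.0, 0.0, -34.6]
force: [0.8, 0.6, -3.1]
opening: 0.02
gripper_force: 29.9
```

```bash
python3 - <<'E'
from h import *
go(.5102,-.2384,.140,-34.7);print(ctrl.get_obs()['force'])
s=snap('side');save(s,'side3',(260,150,400,310),3.75)
E
```

```text
turn z rad 0.0014 then cm [-0.07  0.06  1.15] ori [179.98   0.   -34.62] tcp [ 0.5112 -0.2383  0.1515]
[ 0.83341128  0.56913913 -3.09423667]
```

View pics/side3.png

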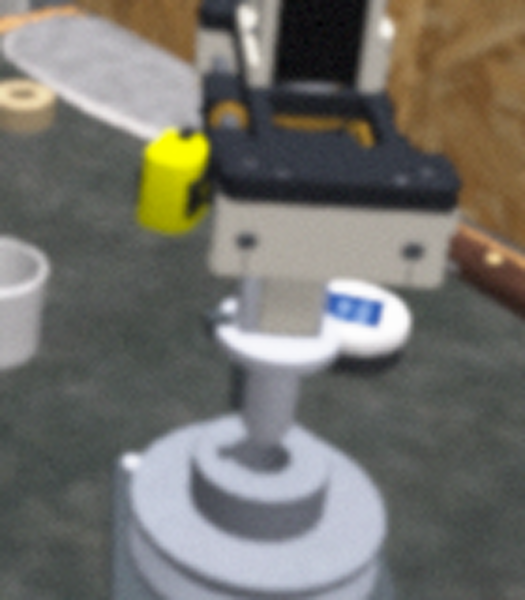

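The side view shows the tip above the bore and the lug and key on the left, matching the keyway side. I'll descend the tip first, to just before the key reaches the hub.

Emit:
{"api": "move_arm", "payload": {"moves": [1, -0.07, 0.05, 0.5, 0, 0, 0, 1, 0, 0, 0.5, 0, 0, 0, 1, 0, 0, 0.5, 0, 0, 0, 1, 0, 0, 0.5, 0, 0, 0, 1, 0, 0, 0.2, 0, 0, 0, 1, 0, 0, 0, 0, 0, 0, 1, 0, 0, 0, 0, 0, 0]}}

```text
clock: 9.3
tool_pos: [0.5102, -0.2391, 0.1291]
orientation: [180.0, -0.0, -34.7]
force: [0.1, 0.2, -2.4]
opening: 0.0202
gripper_force: 29.9
```

Emit:
{"api": "move_arm", "payload": {"moves": [1, 0, 0, 0.25, 0, 0, 0, 1, 0, 0, 0.25, 0, 0, 0, 1, 0, 0, 0.25, 0, 0, 0, 1, 0, 0, 0.25, 0, 0, 0, 1, 0, 0, 0, 0, 0, 0, 1, 0, 0, 0, 0, 0, 0]}}

```text
clock: 9.9
tool_pos: [0.5101, -0.239, 0.119]
orientation: [180.0, 0.0, -34.7]
force: [-0.2, -0.3, -2.9]
opening: 0.0198
gripper_force: 29.9
```

Emit:
{"api": "move_arm", "payload": {"moves": [1, 0, 0, 0.5, 0, 0, 0, 1, 0, 0, 0.5, 0, 0, 0, 1, 0, 0, 0.5, 0, 0, 0, 1, 0, 0, 0.5, 0, 0, 0, 1, 0, 0, 0.4, 0, 0, 0, 1, 0, 0, 0.2, 0, 0, 0, 1, 0, 0, 0, 0, 0, 0, 1, 0, 0, 0, 0, 0, 0]}}

```text
clock: 10.7
tool_pos: [0.5102, -0.239, 0.0934]
orientation: [180.0, -0.0, -34.7]
force: [-1.7, 0.8, 4.1]
opening: 0.02
gripper_force: 29.9
```

Emit:
{"api": "move_arm", "payload": {"moves": [1, 0, 0, 0.15, 0, 0, 0, 1, 0, 0, 0.1, 0, 0, 0, 1, 0, 0, 0.1, 0, 0, 0, 1, 0, 0, 0, 0, 0, 0, 1, 0, 0, 0, 0, 0, 0]}}

```text
clock: 11.2
tool_pos: [0.5102, -0.2391, 0.0905]
orientation: [180.0, -0.0, -34.7]
force: [-5.3, 3.8, 10.4]
opening: 0.0199
gripper_force: 29.9
```

Emit:
{"api": "move_arm", "payload": {"moves": [1, -0.04, 0, 0.05, 0, 0, 0, 1, 0, 0, 0.04, 0, 0, 0, 1, 0, 0, 0, 0, 0, 0, 1, 0, 0, 0, 0, 0, 0]}}

```text
clock: 11.6
tool_pos: [0.5102, -0.239, 0.0904]
orientation: [-180.0, -0.1, -34.7]
force: [-6.6, 3.3, 18.1]
opening: 0.02
gripper_force: 29.9
```

```bash
python3 - <<'E'
from h import *
s=snap('side');save(s,'side4',(260,170,400,330),3.75);o=ctrl.get_obs();print(o['force'],o['tool_pos'])
E
```

```text
[-5.89125013  3.57244408 17.79469985] [ 0.51020316 -0.23904235  0.09046253]
```

View pics/side4.png

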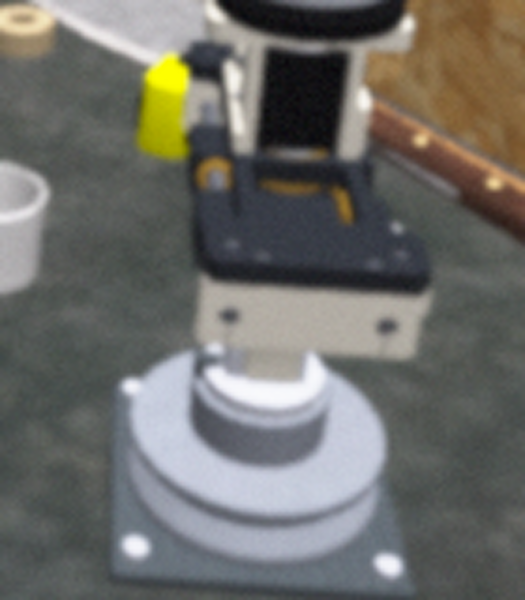

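The side view shows the collar at (262,385) flush on the hub. The force rose to 18 N with no further travel, so it is seated. Handing in.

```bash
python3 -c "
from h import *
print(ctrl.close_job())"
```

```text
the job is handed in; nothing more can be done
None
```

The arbor was dipped in the oil cup and is now in the pulley bore with its key in the keyway, collar flush on the hub and still gripped and pressed home; the job was handed in at about 11.7 s, but no verdict came back.

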